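Guard a wooden post with sprung tweezers at their marked gap

ROBOT

A 6-joint arm with a two-finger parallel gripper is mounted at the origin on the work surface. World frame = base frame: x ahead of the robot, y to its left, z up, the work surface at z = 0. Lengths are in m, angles in rad, forces in N, time in s.
With the tool pointing down it reaches from about 0.425 to 0.95 m from the base axis. Payload 3.5 kg.
Tool frame: the origin (TCP) lies between the finger pads; the fingertips stand 19 mm ahead of it and the grasp point (between the pads) is the TCP (ctrl.nose_length is the distance from the TCP to the fingertips, in m); z points along the fingers, y is the line along which they close (so a half turn about z gives the same grasp; the last joint's range is limited). The gripper opens to 85 mm and grips with 20 to 120 N. Pads are 22 mm wide; open, the fingers measure 114 mm over their backs; the gripper's body (76 mm by 85 mm) begins 54 mm behind the grasp point. The pads swing forward as they close: fully open they stand 13 mm farther back than shut.
Start: joints at [1.064, 0.286, 1.577, -0, 1.279, -0.15], TCP at [0.236, 0.632, 0.25] pointing down, gripper open.
Joint ranges: [-2.77, 2.77], [-0.9, 2.22], [0.21, 2.48], [-1.53, 4.67], [0.24, 2.81], [-2.84, 2.84]. Speed limits (rad/s): [2.79, 2.79, 3.14, 3.14, 3.14, 3.14].

INTERFACE

Orientations are given as a unit quaternion [x, y, z, w].
In Python, from plant import ctrl gives the robot as it stands.
- The arm moves only by the tool apply_moves, never from a script. Its argument "series" is a list of rows, each a list of 6 numbers: the shift along the world's x, y, z scaled (see below), then the turn, a rotation vector about the world's x, y, z scaled (see below). A call has 1 to 20 rows; each row is the pose to reach, as a shift and turn from the pose commanded when the call began; what a row does not reach only later rows make up. The controller multiplies each number of a shift by 0.8 m and each number of a turn by 45 degrees. A row lasts 1/8 s, in which the tool goes at most 62.5 mm and 10.7 degrees, less where a joint would pass 70% of its speed; a pose out of reach is approached as far as the arm can. A call with a number of a shift or a turn outside -1 to 1 is refused whole. A call with a gripper value outside its range is refused whole. "jaw" is the opening, from 0 (shut) to 1 (fully open), set as the call begins (left out, the last holds). The fingers move at their own pace and stop on an object; "squeeze" is the grip in N (left out, the last holds). Time passes only in rows, so rows that repeat a pose let the fingers close. It gives the time, the measured TCP pose, the force, the opening and the grip force at its end, in the units of the state.
- ctrl.get_state(): the state, without advancing time (a new reading comes with each control period).
- ctrl.read_camera(name): name is "scene" or "top"; returns the picture (384x512x3 uint8, red, green, blue); there is no depth.
- ctrl.get_calibration(name): a dict with "fx", "fy", "cx", "cy" (pixels), "dist_coeffs" ([k1, k2, p1, p2, k3] as OpenCV has them; the pictures are not rectified), "xyz" and "orientation" of the camera in the world. Camera axes: x right, y up, looking along -z (the intrinsics and any distortion apply to the point x, -y, -z); pixel columns grow to the right and rows downward; lengths in m; the calibration is good to about 2 mm. A picture is of the moment at which its call begins. get_calibration takes no time and is no camera call.
- ctrl.sign_off(): hands the job in; it is judged then, once.
Trained networks look in the newest picture that a camera, given by its name, has taken for a name from the list of things; names that differ only in an ending like _2 or _b are one class to them, and where a whole thing is asked for, a point or a joint stands for the part that bears it (a point fixed in the world has none). Each returns a list of dicts, best first, with "p" (0 to 1); they miss things now and then, are a little off and sometimes report something else, mostly with a low value. They report only what shows in the picture. A call takes as long as a camera call.
- ctrl.boxes_of(thing, camera): "xy" ([column, row] as shares, 0 to 1, of the picture: columns of its width, rows of its height, amid what is visible of it).
- ctrl.silhouettes(thing, camera): "pixels" (384x512 bool, what is visible of it) and "xy" ([column, row] as shares, 0 to 1, of the picture: columns of its width, rows of its height, amid what is visible of it).
The state is a dict: "time": time; "qpos": joint angles; "dq": joint speeds; "joint_efforts": joint torques, N m; "eef_pos": TCP position; "tcp_rot": TCP orientation; "contact_force": force on the tool from outside, world axes, zero at the start; "wrist_torque": the same for the moment, N m; "opening": opening from 0.0 (shut) to 1.0 (fully open); "finger_force": force on a finger pad.
Only numpy, scipy, OpenCV 4.12 (cv2) and the standard library are available. Lean on these libraries where they do the work, as an engineer would, in place of code of your own. Each camera call takes 0.05 s, during which the arm holds its last target. There are 200 camera calls.

TASK

Stand the slim wooden post fully home and upright in the hole of the tweezer stand while the tweezers are open, and let go of it. Then squeeze the stand's sprung tweezers from outside until the gap between the tips' facing sides equals the 26 mm between the two lines marked under them, guarding the post on both sides without pinching it; finish while still holding the tweezers steady at that gap. Do not knock over or shift the other things on the table.

Things in the scene. Friction and masses are not known exactly. Their poses are not given: they have to be found in the camera images.
- post: slim round wooden post, 16 mm across, 100 mm tall, 18 to 35 g, standing loose on the table at the start; origin at the centre of its foot, z up along it. Its foot is slightly chamfered.
- stand: wooden tweezer stand fixed to the table: base 250 x 90 x 8 mm; origin at the centre of its underside; x runs along the tweezers from tail to tips, y across, z up. At the tip end, centred at x = +65 mm, a block 44 mm long, 90 mm wide, top 30 mm above the table, holds the post hole. The tail sits in a clamp at x = -125 to -89 mm, 50 mm wide, 56 mm tall.
- hole_floor (a point): centre of the floor of the post hole, 8 mm above the table; axes as the stand. The hole is upright and round, 18 mm wide, 22 mm deep, its mouth chamfered 3 mm, in the middle of the block. On the block's top, one each side of the hole, run two black lines along x; their inner edges are 26 mm apart.
- squeeze_point (a point): midway between the blades, 46 mm above the table, 80 mm behind the hole towards the tail, at the blades' ribbed bands, where they are squeezed; axes as the stand. Over their outsides the blades measure 52 mm here when open and 34 mm (all along) at the 26 mm tip gap. 1 mm of squeeze here closes the tips by 1.9 mm; about 5 N on each blade holds the gap.
- tip_left (a point): on the inner face of the left (+y of the stand) steel blade near its tip, beside the hole, 44 mm above the table. The tip gap is the distance from tip_left to tip_right: 60 mm when left open, to be 26 mm.
- tip_right (a point): the same on the right (-y) blade
- blade_left (a joint): angle (rad) by which the left blade is squeezed inwards: 0 open, 0.10 parallel to the stand's x axis, stop at 0.14; it springs back (3.6 N m/rad, preloaded). Both parallel = 26 mm gap. Each blade is a straight steel strip 4 mm thick, from 36 to 52 mm above the table, hinged upright 90 mm behind the squeeze point and 170 mm behind the tip point, independent of the other.
- blade_right (a joint): the same for the right blade
- spool: a stubby wooden cylinder, standing, 28 mm across and 60 mm tall: too thick for the hole, not the post; origin at the centre of its underside; to be left alone
- glue: a small lidded glue jar, about 44 mm across, 75 mm tall; origin at the centre of its underside; to be left alone
- brush_cup: a clear cup, 68 mm across and 90 mm tall, with brushes standing in it up to 185 mm; origin at the centre of its underside; to be left alone
- stamp_a: a wooden printing stamp: plate 55 x 40 x 14 mm with a knob, 32 mm tall in all; origin at the centre of its underside; to be left alone
- stamp_b: a second wooden stamp like stamp_a; origin at the centre of its underside; to be left alone

How it is judged:
By the outcome, as a careful person would: the job done as asked, in the order asked, and still so for the second after the job is handed in, while the arm keeps its last pose, push and grip.
It also fails if it takes over 67 s, if anything falls off the work surface, if the arm or the gripper's body presses on something with over 40 N, if the wrist force passes 120 N, or if a joint passes its speed limit or range.

## Working session

There is one attempt and no reset: what is moved stays moved. The work goes in short steps, Python scripts to look and compute and a tool call to move; the robot and the scene stay as the last step left them, time stands still between calls to the robot, and variables do not carry over. Pictures are saved under pics/ and viewed, at most 10 in all, crops included, and the job is handed in when it is done.

Besides the shell and the picture viewer there is one more tool, called after ">>>" by a JSON object that holds its "method" and its "body". apply_moves: Moves the arm, as the interface text tells. Shifts and turns lie within -1 to 1; 1 stands for 0.8 m of shift or 45 degrees of turn. Its arguments: {"type":"object","properties":{"series":{"type":"array"},"jaw":{"type":"number"},"squeeze":{"type":"number"}},"required":["series"]}

```bash
mkdir -p pics; cat > h.py <<'E'
import numpy as np, cv2
from scipy.spatial.transform import Rotation as R
from plant import ctrl
def cal(n):
    c=ctrl.get_calibration(n); K=np.array([[c['fx'],0,c['cx']],[0,c['fy'],c['cy']],[0,0,1.]])
    return K,np.array(c['dist_coeffs'],float),np.array(c['xyz']),R.from_quat(c['orientation']).as_matrix()
def ray(n,uv):
    K,d,o,M=cal(n); p=cv2.undistortPoints(np.array(uv,float).reshape(-1,1,2),K,d).reshape(-1,2)
    v=np.c_[p[:,0],-p[:,1],-np.ones(len(p))]; return o,v@M.T
def at_z(n,uv,z):
    o,v=ray(n,uv); return o+v*((z-o[2])/v[:,2])[:,None]
def proj(n,P):
    K,d,o,M=cal(n); q=(np.atleast_2d(P)-o)@M; q=q*[1,-1,-1]
    return cv2.projectPoints(q,np.zeros(3),np.zeros(3),K,d)[0].reshape(-1,2)
def snap(n,f):
    im=ctrl.read_camera(n); cv2.imwrite(f'pics/{f}.png',im[...,::-1]); return im
E
python3 - <<'E'
from h import *
a=snap('scene','s0');b=snap('top','t0')
cv2.imwrite('pics/both0.png',np.vstack([a,b])[...,::-1][:, :])
for c in('scene','top'):
    print(c,cal(c)[2],cal(c)[3][:,2])
    for t in['post','stand','spool','glue','brush_cup','stamp_a','hole_floor','squeeze_point','tip_left','tip_right']:
        print(t,[(np.round(np.array(r['xy'])*[512,384],1).tolist(),round(r['p'],2)) for r in ctrl.boxes_of(t,c)[:3]])
print(ctrl.get_state())
E
```

```text
scene [1.22358778 0.44779389 0.63716924] [0.70471903 0.42028524 0.57160425]
post [([151.5, 181.1], 0.54), ([285.1, 204.0], 0.16)]
stand [([275.9, 221.9], 0.83)]
spool [([180.3, 170.2], 0.62)]
glue [([141.8, 217.5], 0.92)]
brush_cup [([419.0, 198.8], 0.86)]
stamp_a [([225.2, 281.7], 0.9), ([245.3, 163.0], 0.74)]
hole_floor [([277.3, 219.8], 0.82), ([288.2, 205.8], 0.49)]
squeeze_point [([280.9, 221.2], 0.72)]
tip_left [([275.5, 219.0], 0.6)]
tip_right [([286.3, 205.4], 0.66)]
top [0.39134992 0.03695039 0.87431084] [-0.2003593   0.00358515  0.97971593]
post [([317.3, 275.5], 0.75), ([355.5, 166.0], 0.65), ([230.9, 127.0], 0.59)]
stand [([237.4, 210.3], 0.84)]
spool [([365.5, 219.6], 0.55)]
glue [([329.8, 129.5], 0.7)]
brush_cup [([115.0, 293.5], 0.59)]
stamp_a [([230.8, 128.1], 0.74)]
hole_floor [([240.6, 205.3], 0.89)]
squeeze_point [([240.3, 206.9], 0.85)]
tip_left [([240.6, 194.1], 0.65), ([231.6, 213.7], 0.28)]
tip_right [([214.2, 210.9], 0.73)]
{'time': 1.1, 'qpos': array([ 1.06399036e+00,  2.86276100e-01,  1.57666326e+00,  1.41575293e-05,
        1.27858392e+00, -1.50024526e-01]), 'dq': array([-0.00148411,  0.0015193 , -0.00084146, -0.00039749,  0.00259272,
       -0.00105458]), 'joint_efforts': array([-8.90801111e-04, -4.05989885e+01, -2.92933971e+01, -2.64633682e-04,
        7.51619446e-04,  1.66016598e-06]), 'eef_pos': array([0.23573795, 0.63250259, 0.25036074]), 'tcp_rot': array([1.77448069e-01, 9.84130165e-01, 3.50169655e-05, 4.77070340e-06]), 'contact_force': array([ 0.0838921 , -0.33500625, -0.49320097]), 'wrist_torque': array([ 0.00880976,  0.02502269, -0.04410776]), 'finger_force': 0.0, 'opening': 0.9998381159860431}
```

View pics/s0.png

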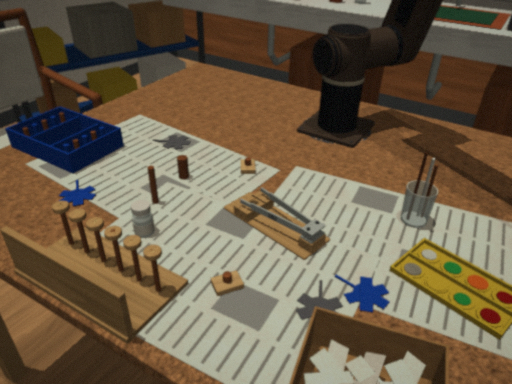

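View pics/t0.png

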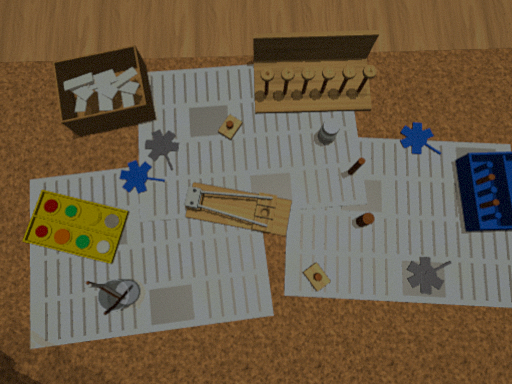

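Scene: post at about (153,185), spool (183,167), stand (277,220). Top: post (355,166), spool (365,219), glue (329,130), stand clamp at (194,200), hole end near (265,211). Next I'll take finer measurements.

```bash
python3 - <<'E'
from h import *
im=cv2.imread('pics/t0.png'); c=im[150:250,170:300]
c=cv2.resize(c,None,fx=6,fy=6,interpolation=cv2.INTER_CUBIC); cv2.imwrite('pics/c0.png',cv2.convertScaleAbs(c,alpha=1.5))
im=cv2.imread('pics/s0.png'); c=im[175:265,215:335]
c=cv2.resize(c,None,fx=6.5,fy=6.5,interpolation=cv2.INTER_CUBIC); cv2.imwrite('pics/c1.png',cv2.convertScaleAbs(c,alpha=1.5))
masks={}
for t in['post','stand','spool','glue','stamp_a']:
  for n in('scene','top'):
    for i,r in enumerate(ctrl.silhouettes(t,n)[:3]):
        m=r['pixels']; ys,xs=np.nonzero(m)
        if len(xs)==0: continue
        print(t,n,round(r['p'],2),np.round(np.array(r['xy'])*[512,384],1),xs.min(),xs.max(),ys.min(),ys.max(),m.sum(), cv2.minAreaRect(np.c_[xs,ys].astype(np.float32)))
        np.save(f'm_{t}_{n}_{i}.npy',m)
for nm,uv,z in[('post mid',(355.5,166),.05),('spool',(365.5,219.6),.03),('glue',(329.8,129.5),.04),('clamp',(194,199),.056),('hole',(265,211),.03),('stamp',(231,127),.02),('stamp',(317,275),.02)]: print(nm,at_z('top',uv,z)[0].round(3))
E
```

```text
post scene 0.47 [150.7 185. ] 148 157 166 202 229 ((152.34498596191406, 184.0873260498047), (36.4771842956543, 6.608185768127441), 82.40535736083984)
stand scene 0.79 [276.4 220.2] 224 329 188 258 3483 ((278.1604309082031, 219.8543243408203), (107.31340789794922, 40.306251525878906), 30.65066909790039)
stand top 0.97 [236.8 209.5] 185 290 183 235 3776 ((236.9000244140625, 207.79998779296875), (105.6318588256836, 38.46037673950195), 10.304845809936523)
spool scene 0.76 [180.7 167.6] 177 188 156 178 214 ((182.58621215820312, 166.9655303955078), (22.314369201660156, 10.217631340026855), 86.633544921875)
spool scene 0.46 [276.3 220.6] 224 329 188 258 3598 ((278.6352844238281, 219.35882568359375), (106.53143310546875, 41.49280548095703), 32.47119140625)
spool top 0.72 [365.8 220.5] 356 374 213 227 197 ((364.60003662109375, 219.7000274658203), (11.62755298614502, 18.335756301879883), 63.43495178222656)
glue scene 0.69 [139.5 218.3] 131 153 200 236 686 ((142.03794860839844, 217.95518493652344), (36.6230583190918, 21.010507583618164), 85.2363510131836)
glue top 0.84 [329.5 133.4] 319 339 119
[... 157 characters left out ...]
94 547 ((226.1999969482422, 281.60003662109375), (20.87103271484375, 29.725406646728516), 71.56504821777344)
stamp_a scene 0.5 [247.4 164.7] 240 254 158 173 223 ((247.0, 165.5), (15.0, 14.0), 90.0)
stamp_a top 0.67 [232.2 125.8] 218 242 114 139 362 ((230.15383911132812, 126.76922607421875), (16.641006469726562, 22.74271011352539), 33.6900634765625)
stamp_a top 0.58 [316.5 274.2] 304 329 263 291 445 ((316.8235778808594, 276.65252685546875), (25.699804306030273, 18.128921508789062), 55.491477966308594)
post mid [ 0.618 -0.206  0.05 ]
spool [ 0.492 -0.225  0.03 ]
glue [ 0.716 -0.154  0.04 ]
clamp [0.549 0.177 0.056]
hole [0.52  0.012 0.03 ]
stamp [0.738 0.09  0.02 ]
stamp [ 0.368 -0.104  0.02 ]
```

View pics/c0.png

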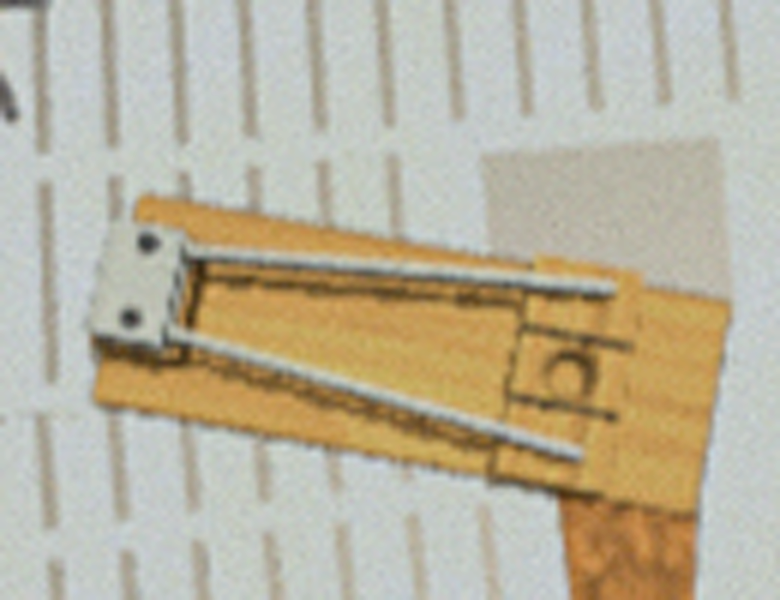

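View pics/c1.png

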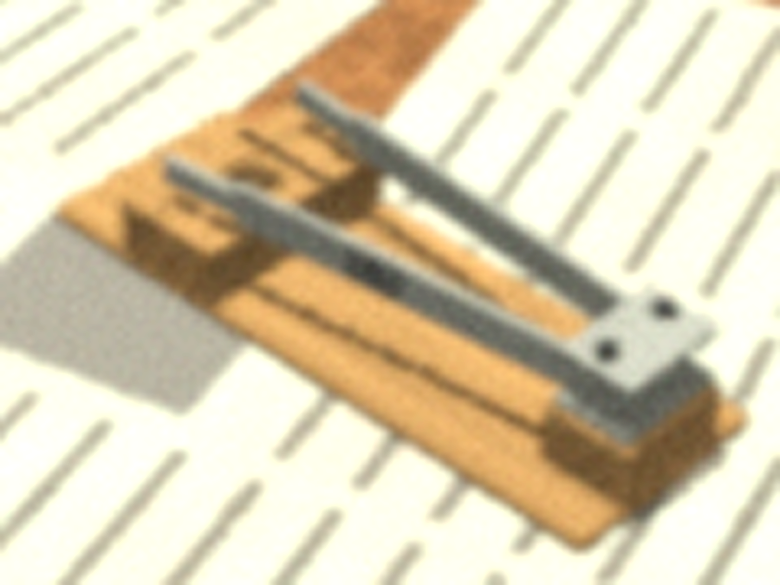

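```bash
cat > fit.py <<'E'
from h import *
from scipy.optimize import least_squares
T=lambda p:np.array(p)/6+[170,150]-.42
S=lambda p:np.array(p)/6.5+[215,175]-.42
top=[((140,195),(-125,45,8)),((732,302),(125,45,8)),((695,517),(125,-45,8)),((95,405),(-125,-45,8)),((569,377),(65,0,30)),
 ((522,325),(43,14,30)),((632,347),(87,14,30)),((510,400),(43,-14,30)),((618,417),(87,-14,30)),((535,257),(43,45,30)),((640,270),(87,45,30))]
sc=[((58,212),(125,45,8)),((580,548),(-125,45,4)),((745,415),(-125,-45,6)),((256,175),(65,0,30)),((125,205),(87,45,30)),((207,257),(43,45,30))]
def w(p,q): 
    c,s=np.cos(p[2]),np.sin(p[2]); q=np.array(q,float)/1000
    return q@np.array([[c,s,0],[-s,c,0],[0,0,1]])+[p[0],p[1],0]
rt=lambda p:proj('top',w(p,[b for a,b in top]))-np.array([T(a) for a,b in top])
rs=lambda p:proj('scene',w(p,[b for a,b in sc]))-np.array([S(a) for a,b in sc])
for nm,f in(('top',rt),('sc',rs),('both',lambda p:np.vstack([rt(p),rs(p)]))):
    o=least_squares(lambda p:f(p).ravel(),[.53,.07,-1.6],loss='soft_l1',x_scale=[.1,.1,.1]); print(nm,o.x.round(4),'hole',w(o.x,[65,0,0]).round(4),'sq',w(o.x,[-15,0,0]).round(4)); print(f(o.x).round(1).tolist())
# post: axis from both masks
def mask_uv(m,h):
    def f(P,h=h,r=.008):
        a=np.linspace(0,2*np.pi,24); c=np.c_[r*np.cos(a),r*np.sin(a)]
        return np.vstack([np.c_[c+P,np.zeros(24)],np.c_[c+P,np.full(24,h)]])
    return f
for t,h,r in(('post',.1,.008),('spool',.06,.014),('glue',.075,.022)):
  for n in('scene','top'):
    try: m=np.load(f'm_{t}_{n}_0.npy')
    except Exception: continue
    tgt=m.astype(float)
    def cost(P):
        q=proj(n,mask_uv(m,h)(P,h,r)); k=np.zeros(m.shape,np.uint8)
        cv2.fillConvexPoly(k,cv2.convexHull((q*16).round().astype(np.int32)),1,cv2.LINE_8,4); k=k>0
        return -(k&m).sum()/(k|m).sum()
    from scipy.optimize import differential_evolution as de
    c0=dict(post=(.618,-.206),spool=(.492,-.225),glue=(.716,-.154))[t]
    o=de(cost,[(c-.04,c+.04) for c in c0],seed=0,maxiter=60); print(t,n,o.x.round(4),round(o.fun,2))
E
python3 fit.py; python3 - <<'E'
from h import *
im=cv2.imread('pics/t0.png')[110:240,310:390]; a=cv2.resize(im,None,fx=4.5,fy=4.5,interpolation=cv2.INTER_CUBIC)
im=cv2.imread('pics/s0.png')[150:215,130:200]; b=cv2.resize(im,(420,390),interpolation=cv2.INTER_CUBIC)
c=np.zeros((585,780,3),np.uint8);c[:585,:360]=a;c[:390,360:]=b
cv2.imwrite('pics/c2.png',cv2.convertScaleAbs(c,alpha=1.5))
E
```

```text
top [ 0.5314  0.0766 -1.782 ] hole [0.5178 0.013  0.    ] sq [0.5346 0.0912 0.    ]
[[-0.7, -0.3], [0.1, -0.3], [0.3, 0.1], [-1.1, 0.2], [0.2, -0.6], [0.0, 0.7], [-0.2, 0.3], [-0.1, -0.4], [0.2, 0.1], [0.2, -0.5], [0.7, 0.6]]
sc [ 0.5331  0.0779 -1.7866] hole [0.5192 0.0144 0.    ] sq [0.5363 0.0925 0.    ]
[[-1.2, -1.1], [0.3, 0.9], [1.2, 0.2], [-0.2, -0.1], [-0.6, -0.6], [0.3, -0.2]]
both [ 0.5318  0.0768 -1.7842] hole [0.518  0.0133 0.    ] sq [0.535  0.0915 0.    ]
[[-0.7, -0.5], [0.0, -0.3], [0.1, 0.0], [-1.2, -0.1], [0.1, -0.7], [-0.1, 0.6], [-0.3, 0.2], [-0.2, -0.5], [0.0, 0.1], [0.1, -0.6], [0.6, 0.5], [-1.3, -1.4], [0.3, 0.2], [1.0, -0.3], [-0.3, -0.4], [-0.7, -1.0], [0.2, -0.6]]
post scene [ 0.6123 -0.2099] -0.75
spool scene [ 0.4917 -0.222 ] -0.74
spool top [ 0.4907 -0.2207] -0.87
glue scene [ 0.7091 -0.156 ] -0.83
glue top [ 0.7095 -0.1496] -0.76
```

View pics/c2.png

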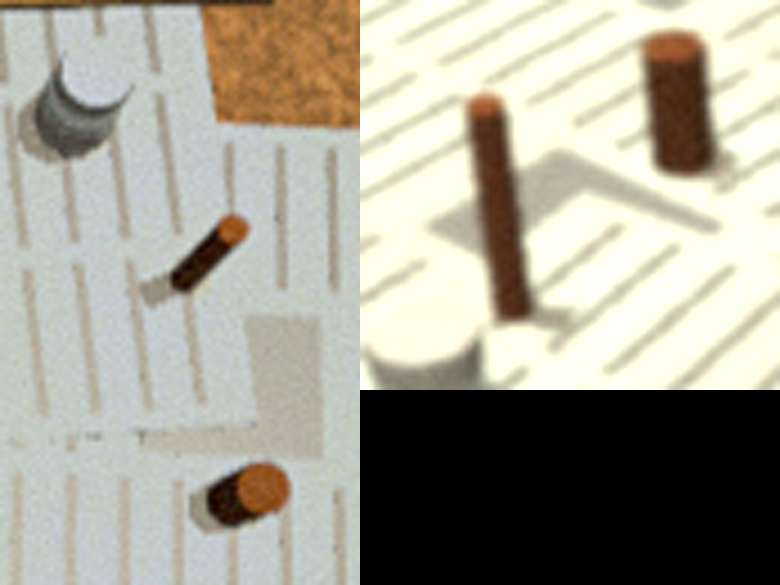

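```bash
python3 - <<'E'
from h import *
for n,a,b in(('top',(361.7,160.2),(350.2,171.9)),('scene',(150.6,167.1),(155.0,201.9))):
    print(n,at_z(n,a,.1)[0].round(4),at_z(n,b,0)[0].round(4))
r=R.from_quat(ctrl.get_state()['tcp_rot']); print(r.as_matrix().round(3))
E
```

```text
top [ 0.6176 -0.2067  0.1   ] [ 0.6171 -0.2065  0.    ]
scene [ 0.6173 -0.2038  0.1   ] [ 0.6168 -0.2061  0.    ]
[[-0.937  0.349  0.   ]
 [ 0.349  0.937  0.   ]
 [-0.     0.    -1.   ]]
```

>>> {"method": "apply_moves", "body": {"series": [[0.355,-0.4775,0,0,0,-1],[0.355,-0.4775,0,0,0,-1],[0.355,-0.4775,0,0,0,-1],[0.355,-0.4775,0,0,0,-1],[0.355,-0.4775,0,0,0,-1],[0.355,-0.4775,0,0,0,-1],[0.355,-0.4775,0,0,0,-1],[0.355,-0.4775,0,0,0,-1],[0.355,-0.4775,0,0,0,-1],[0.355,-0.4775,0,0,0,-1]], "jaw": 1}}

```text
time: 2.85
eef_pos: [0.5194, 0.2508, 0.2503]
tcp_rot: [0.541, 0.841, 0.0, -0.0]
contact_force: [-0.8, 0.2, -0.4]
opening: 0.999
finger_force: 0.0
```

>>> {"method": "apply_moves", "body": {"series": [[0.122,-0.571,0,0,0,-0.818],[0.122,-0.571,0,0,0,-0.818],[0.122,-0.571,0,0,0,-0.818],[0.122,-0.571,0,0,0,-0.818],[0.122,-0.571,0,0,0,-0.818],[0.122,-0.571,0,0,0,-0.818],[0.122,-0.571,-0.063,0,0,-0.818],[0.122,-0.571,-0.063,0,0,-0.818],[0.122,-0.571,-0.063,0,0,-0.818],[0.122,-0.571,-0.063,0,0,-0.818],[0.122,-0.571,-0.063,0,0,-0.818]]}}

```text
time: 4.22
eef_pos: [0.6179, -0.2046, 0.2012]
tcp_rot: [0.778, 0.629, 0.0, 0.001]
contact_force: [0.8, -0.4, -0.3]
opening: 1.0
finger_force: 0.0
```

```bash
python3 - <<'E'
from h import *
s=ctrl.get_state(); print(s['eef_pos'],R.from_quat(s['tcp_rot']).as_matrix().round(3)[:,1])
E
```

```text
[ 0.61794315 -0.20458108  0.20121644] [ 0.978 -0.21   0.002]
```

>>> {"method": "apply_moves", "body": {"series": [[-0.001,-0.002,-0.05,0,0,0],[-0.001,-0.002,-0.1,0,0,0],[-0.001,-0.002,-0.13,0,0,0],[-0.001,-0.002,-0.15,0,0,0],[-0.001,-0.002,-0.15,0,0,0]]}}

```text
time: 4.85
eef_pos: [0.6162, -0.2069, 0.0794]
tcp_rot: [0.778, 0.628, -0.0, -0.001]
contact_force: [0.0, 0.2, 0.5]
opening: 1.003
finger_force: 0.0
```

>>> {"method": "apply_moves", "body": {"series": [[0,0,0,0,0,0],[0,0,0,0,0,0],[0,0,0,0,0,0],[0,0,0,0,0,0],[0,0,0,0,0,0],[0,0,0,0,0,0],[0,0,0,0,0,0],[0,0,0,0,0,0]], "jaw": 0.1, "squeeze": 30}}

```text
time: 5.85
eef_pos: [0.6168, -0.2081, 0.0804]
tcp_rot: [0.779, 0.628, 0.0, 0.0]
contact_force: [-0.8, -0.4, 4.1]
opening: 0.177
finger_force: 29.5
```

>>> {"method": "apply_moves", "body": {"series": [[0,0,0.05,0,0,0],[0,0,0.1,0,0,0],[0,0,0.15,0,0,0],[-0.03,0.07,0.15,0,0,0],[-0.06,0.14,0.15,0,0,0],[-0.09,0.2,0.15,0,0,0],[-0.11,0.25,0.13,0,0,0],[-0.124,0.274,0.1,0,0,0],[-0.124,0.274,0.09,0,0,0],[-0.124,0.274,0.09,0,0,0],[-0.124,0.274,0.09,0,0,0]]}}

```text
time: 7.22
eef_pos: [0.5185, 0.0102, 0.1529]
tcp_rot: [0.779, 0.627, 0.001, 0.001]
contact_force: [-0.2, 0.1, -0.6]
opening: 0.179
finger_force: 29.4
```

```bash
python3 - <<'E'
from h import *
s=ctrl.get_state(); print(s['eef_pos'],s['opening'],s['finger_force'])
a=snap('scene','s1');b=snap('top','t1')
c=np.zeros((560,800,3),np.uint8)
c[:560,:400]=cv2.resize(a[140:252,240:320],(400,560),interpolation=cv2.INTER_CUBIC)
c[:400,400:]=cv2.resize(b[170:250,220:300],(400,400),interpolation=cv2.INTER_CUBIC)
cv2.imwrite('pics/c3.png',cv2.convertScaleAbs(c[...,::-1],alpha=1.5))
P=s['eef_pos']
for n in('scene','top'): print(n,proj(n,[P,P-[0,0,.08],[.518,.0133,.03]]).round(1).tolist(), [(np.round(np.array(r['xy'])*[512,384],1).tolist(),round(r['p'],2)) for r in ctrl.boxes_of('post',n)[:3]])
E
```

```text
[0.51853165 0.0101967  0.15286144] 0.17889704796422995 29.36076521873474
scene [[253.1, 155.1], [252.7, 185.5], [253.7, 201.0]] [([254.4, 169.5], 0.79), ([273.2, 218.7], 0.32)]
top [[267.4, 202.4], [266.3, 208.6], [264.5, 211.7]] []
```

View pics/c3.png

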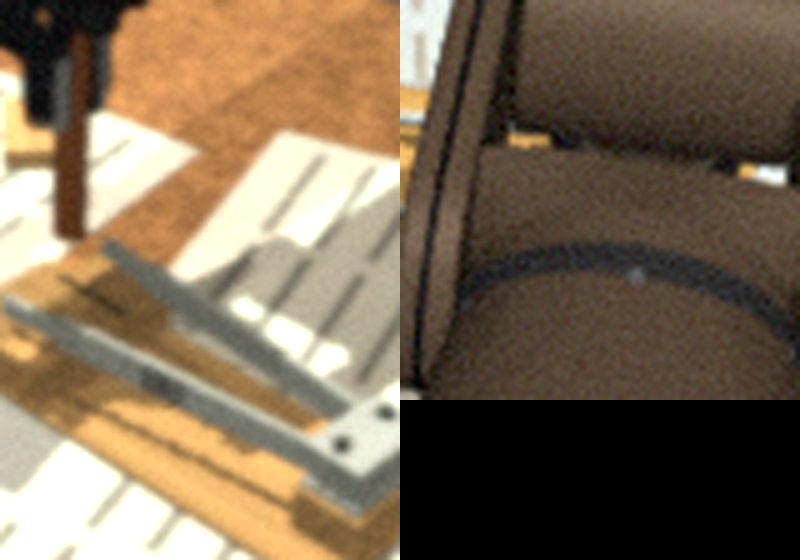

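Scene crop: the post hangs from the gripper with its foot at about (254,187), seemingly leaning a little to the left. The top view is blocked by the arm. Next I'll fit the axis in the scene view.

```bash
cat > ax.py <<'E'
from h import *
import sys
def axis(a,r0,r1,c0,c1):
    # dark reddish post: per row, half-level edges
    g=cv2.GaussianBlur(a,(3,3),.6).astype(float); L=[]
    for r in range(r0,r1):
        row=g[r,c0:c1].sum(1); bg=np.median(np.r_[row[:4],row[-4:]]); w=np.clip(bg-row,0,None); w[w<.35*w.max()]=0
        L.append((r,c0+(w*np.arange(len(w))).sum()/w.sum(),(w>.5*w.max()).sum()))
    return np.array(L)
E
python3 - <<'E'
from ax import *
import cv2
a=cv2.imread('pics/s1.png')
L=axis(a,168,186,246,264); print(L.round(1).tolist())
p=np.polyfit(L[:,0],L[:,1],1); print('obs slope',p, 'at186',np.polyval(p,186))
s=ctrl.get_state();P=s['eef_pos']
q=proj('scene',[P-[0,0,d] for d in(.03,.05,.08)]);print(q.round(2),np.polyfit(q[:,1],q[:,0],1))
m=ctrl.silhouettes('post','scene')[0]['pixels'];ys,xs=np.nonzero(m);print([(r,xs[ys==r].mean().round(1),(ys==r).sum()) for r in range(ys.min(),ys.max()+1)])
# reference: initial upright post
b=cv2.imread('pics/s0.png'); L=axis(b,174,198,142,166); print('ref0',np.polyfit(L[:,0],L[:,1],1)); q=proj('scene',[[.617,-.206,z] for z in(.02,.05,.08)]);print(np.polyfit(q[:,1],q[:,0],1))
E
```

```text
[[168.0, 253.6, 6.0], [169.0, 253.5, 6.0], [170.0, 252.9, 7.0], [171.0, 251.7, 8.0], [172.0, 251.8, 8.0], [173.0, 253.2, 7.0], [174.0, 253.6, 7.0], [175.0, 253.6, 7.0], [176.0, 253.8, 7.0], [177.0, 253.9, 7.0], [178.0, 253.6, 7.0], [179.0, 253.5, 7.0], [180.0, 253.5, 7.0], [181.0, 253.6, 6.0], [182.0, 253.8, 6.0], [183.0, 254.2, 6.0], [184.0, 254.8, 6.0], [185.0, 254.8, 6.0]]
obs slope [9.98583076e-02 2.35899048e+02] at186 254.47269333770402
[[253.21 166.9 ]
 [253.1  174.5 ]
 [252.93 185.57]] [-1.49444709e-02  2.55703683e+02]
[(149, np.float64(255.5), np.int64(2)), (150, np.float64(255.0), np.int64(3)), (151, np.float64(255.0), np.int64(3)), (152, np.float64(255.0), np.int64(3)), (153, np.float64(255.0), np.int64(3)), (154, np.float64(255.0), np.int64(3)), (155, np.float64(255.0), np.int64(3)), (156, np.float64(255.5), np.int64(4)), (157, np.float64(255.5), np.int64(4)), (158, np.float64(255.5), np.int64(4)), (159, np.float64(255.5), np.int64(4)), (160, np.float64(255.5), np.int64(4)), (161, np.float64(255.5), np.int64(4)), (162, np.float64(255.5), np.int64(4)), (163, np.float64(255.
[... 318 characters left out ...]
.int64(7)), (172, np.float64(253.0), np.int64(7)), (173, np.float64(253.0), np.int64(7)), (174, np.float64(253.0), np.int64(7)), (175, np.float64(253.0), np.int64(7)), (176, np.float64(253.0), np.int64(7)), (177, np.float64(253.0), np.int64(7)), (178, np.float64(253.0), np.int64(7)), (179, np.float64(253.0), np.int64(7)), (180, np.float64(253.0), np.int64(7)), (181, np.float64(253.5), np.int64(8)), (182, np.float64(253.5), np.int64(8)), (183, np.float64(253.5), np.int64(8)), (184, np.float64(253.5), np.int64(8)), (185, np.float64(253.5), np.int64(8)), (186, np.float64(253.0), np.int64(7)), (187, np.float64(253.5), np.int64(6))]
ref0 [1.18492187e-01 1.30877624e+02]
[  0.14265692 126.18078591]
```

The part of the post below the fingers is upright, with column 253 both seen and predicted. Next is a slow descent into the mouth.

>>> {"method": "apply_moves", "body": {"series": [[-0.001,0.002,-0.02,0,0,0],[-0.001,0.002,-0.04,0,0,0],[-0.001,0.002,-0.047,0,0,0],[-0.001,0.002,-0.051,0,0,0],[-0.001,0.002,-0.055,0,0,0],[-0.001,0.002,-0.058,0,0,0],[-0.001,0.002,-0.058,0,0,0]]}}

```text
time: 8.35
eef_pos: [0.5169, 0.0125, 0.1057]
tcp_rot: [0.779, 0.628, 0.0, 0.001]
contact_force: [1.1, -2.4, -0.8]
opening: 0.18
finger_force: 29.3
```

```bash
python3 - <<'E'
from h import *
s=ctrl.get_state(); print(s['eef_pos'],s['opening'],s['finger_force'],s['contact_force'],s['wrist_torque'])
a=snap('scene','s2')
c=cv2.resize(a[140:240,230:330],(600,600),interpolation=cv2.INTER_CUBIC)
cv2.imwrite('pics/c4.png',cv2.convertScaleAbs(c[...,::-1],alpha=1.5))
E
```

```text
[0.51693862 0.01250969 0.10565297] 0.17974605582116815 29.295331835746765 [ 1.12657269 -2.3524508  -0.82510625] [-0.39265645 -0.08290218 -0.01812234]
```

View pics/c4.png

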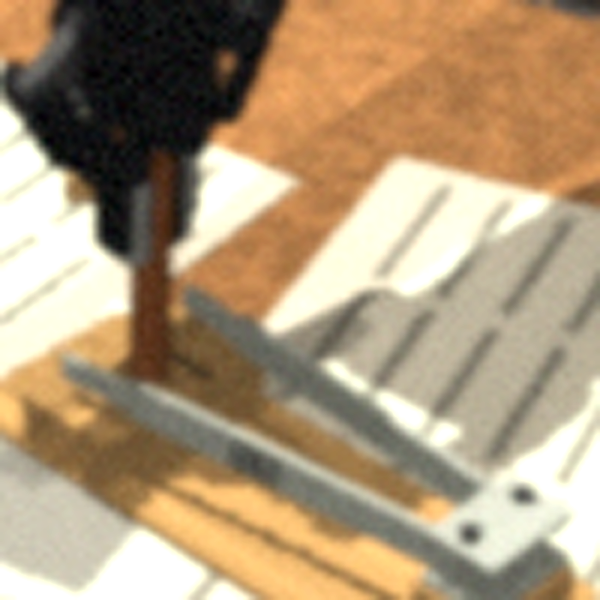

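The foot is in the mouth and the hole's wall is pushing it lightly towards -y. I'll ease that way and go on down.

>>> {"method": "apply_moves", "body": {"series": [[0.0005,-0.0015,0,0,0,0],[0.0005,-0.0015,-0.005,0,0,0],[0.0005,-0.0015,-0.01,0,0,0],[0.0005,-0.0015,-0.014,0,0,0],[0.0005,-0.0015,-0.018,0,0,0],[0.0005,-0.0015,-0.018,0,0,0]]}}

```text
time: 9.15
eef_pos: [0.5167, 0.0118, 0.0907]
tcp_rot: [0.779, 0.628, -0.0, -0.0]
contact_force: [-0.2, -0.3, 0.1]
opening: 0.177
finger_force: 29.3
```

Free of force at foot z ≈ 11 mm. Pressing the last few millimetres to the floor.

>>> {"method": "apply_moves", "body": {"series": [[0,0,-0.002,0,0,0],[0,0,-0.0035,0,0,0],[0,0,-0.0045,0,0,0],[0,0,-0.0045,0,0,0]]}}

```text
time: 9.65
eef_pos: [0.5172, 0.0117, 0.0884]
tcp_rot: [0.779, 0.628, 0.0, 0.0]
contact_force: [-2.2, 0.4, 4.7]
opening: 0.177
finger_force: 30.1
```

Floor reached (4.7 N at TCP z 0.088). Release.

>>> {"method": "apply_moves", "body": {"series": [[0,0,0,0,0,0],[0,0,0,0,0,0],[0,0,0,0,0,0],[0,0,0,0,0,0],[0,0,0,0,0,0],[0,0,0,0,0,0],[0,0,0.04,0,0,0],[0,0,0.1,0,0,0],[0,0,0.15,0,0,0],[0,0.05,0.15,0,0,0],[0.012,0.098,0.15,0,0,0],[0.022,0.098,0.15,0,0,0],[0.022,0.098,0.15,0,0,0]], "jaw": 1}}

```text
time: 11.28
eef_pos: [0.5348, 0.0898, 0.2074]
tcp_rot: [0.778, 0.628, -0.0, 0.0]
contact_force: [0.3, -0.2, -0.3]
opening: 0.999
finger_force: 0.0
```

```bash
python3 - <<'E'
from h import *
s=ctrl.get_state(); print(s['eef_pos'],R.from_quat(s['tcp_rot']).as_matrix()[:,1].round(4),s['opening'],s['contact_force'])
a=snap('scene','s3');b=snap('top','t3')
c=np.zeros((600,800,3),np.uint8)
c[:600,:400]=cv2.resize(a[140:260,240:320],(400,600),interpolation=cv2.INTER_CUBIC)
c[:400,400:]=cv2.resize(b[170:250,220:300],(400,400),interpolation=cv2.INTER_CUBIC)
cv2.imwrite('pics/c5.png',cv2.convertScaleAbs(c[...,::-1],alpha=1.5))
for n in('scene','top'): print(n,proj(n,[[.5175,.0125,.03],[.5175,.0125,.108]]).round(1).tolist())
E
```

```text
[0.53479733 0.08980201 0.20736933] [ 9.773e-01 -2.119e-01 -2.000e-04] 0.9990057846649223 [ 0.25616152 -0.17876945 -0.2965147 ]
scene [[253.5, 200.8], [254.0, 172.6]]
top [[264.9, 211.9], [265.7, 206.6]]
```

View pics/c5.png

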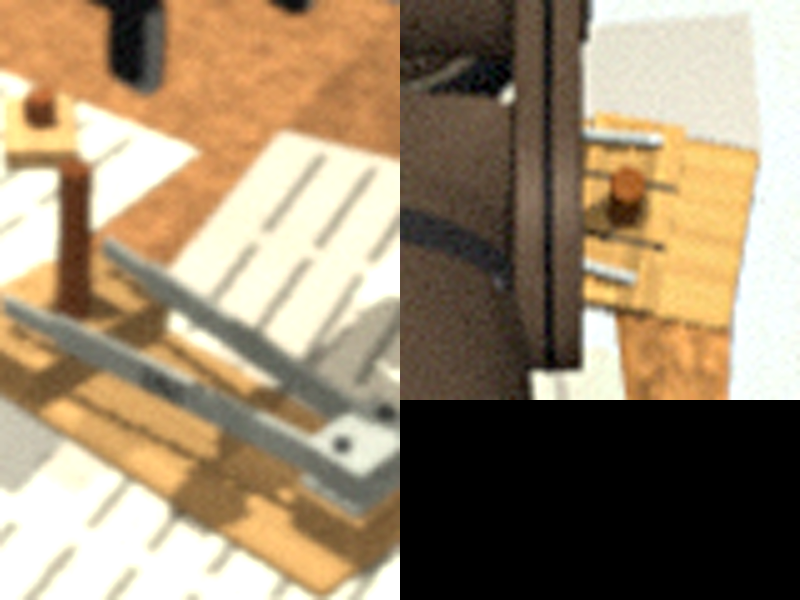

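The post stands upright and home: its top is at scene (254.8,173) against a predicted (254,172.6), and the tweezers are open. Now descending around the squeeze bands.

>>> {"method": "apply_moves", "body": {"series": [[-0.0007,0.001,-0.06,0,0,0],[-0.0007,0.001,-0.12,0,0,0],[-0.0007,0.001,-0.16,0,0,0],[-0.0007,0.001,-0.185,0,0,0],[-0.0007,0.001,-0.203,0,0,0],[-0.0007,0.001,-0.203,0,0,0],[-0.0007,0.001,-0.203,0,0,0]]}}

```text
time: 12.25
eef_pos: [0.5348, 0.0906, 0.0461]
tcp_rot: [0.779, 0.627, 0.001, 0.001]
contact_force: [0.4, -0.8, 0.0]
opening: 1.0
finger_force: 0.0
```

>>> {"method": "apply_moves", "body": {"series": [[0,0,0,0,0,0],[0,0,0,0,0,0],[0,0,0,0,0,0],[0,0,0,0,0,0],[0,0,0,0,0,0],[0,0,0,0,0,0]], "jaw": 0.52, "squeeze": 20}}

```text
time: 13.0
eef_pos: [0.5344, 0.091, 0.0455]
tcp_rot: [0.779, 0.628, 0.0, 0.0]
contact_force: [0.6, 0.6, 4.7]
opening: 0.521
finger_force: 2.7
```

>>> {"method": "apply_moves", "body": {"series": [[0,0,0,0,0,0],[0,0,0,0,0,0],[0,0,0,0,0,0],[0,0,0,0,0,0],[0,0,0,0,0,0],[0,0,0,0,0,0],[0,0,0,0,0,0],[0,0,0,0,0,0]], "jaw": 0.4}}

```text
time: 14.0
eef_pos: [0.5345, 0.0909, 0.0456]
tcp_rot: [0.779, 0.628, 0.001, 0.0]
contact_force: [-0.8, -1.2, 5.2]
opening: 0.398
finger_force: 4.8
```

```bash
python3 - <<'E'
from h import *
F=[]
for i in range(6):
    a=snap('scene','s4');s=ctrl.get_state();F.append(np.r_[s['contact_force'],s['opening'],s['finger_force'],s['eef_pos']])
print(np.mean(F,0).round(4))
A=np.mean([snap('scene','s4').astype(float) for _ in range(6)],0);B=np.mean([snap('top','t4').astype(float) for _ in range(6)],0)
np.save('A4.npy',A);np.save('B4.npy',B)
c=np.zeros((600,800,3),np.uint8)
c[:480,:400]=cv2.resize(A[160:220,240:290].clip(0,255).astype(np.uint8),(400,480),interpolation=cv2.INTER_CUBIC)
c[:,400:]=cv2.resize(B[180:240,255:295].clip(0,255).astype(np.uint8),(400,600),interpolation=cv2.INTER_CUBIC)
cv2.imwrite('pics/c6.png',cv2.convertScaleAbs(c[...,::-1],alpha=1.5))
E
```

```text
[ 0.2091 -0.0282  5.3958  0.4006  4.849   0.5345  0.0909  0.0456]
```

View pics/c6.png

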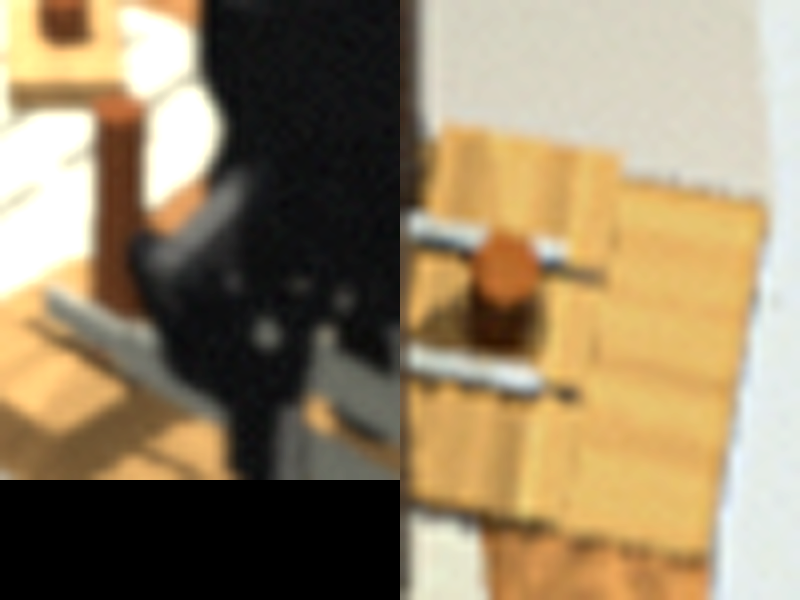

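```bash
python3 - <<'E'
from h import *
B=np.load('B4.npy').astype(np.float32).min(2); th=-1.784
ex=np.array([np.cos(th),np.sin(th),0]);ey=np.array([-ex[1],ex[0],0]);H=np.array([.5172,.0125,.052])
y=np.arange(-30,30.1,.5)
for x in(-14,-12,10,12,14):
    q=proj('top',H+ex*x/1e3+np.outer(y/1e3,ey)).astype(np.float32)
    v=cv2.remap(B,q[:,0].reshape(1,-1),q[:,1].reshape(1,-1),cv2.INTER_CUBIC)[0]
    out=[]
    for lo,hi in((-24,-8),(8,24)):
        k=(y>=lo)&(y<=hi); w=v[k]-np.median(v[k]); i=np.argmax(v[k]); yy=y[k]; s=np.abs(yy-yy[i])<4; ww=np.clip(v[k][s]-.5*(v[k].max()+np.median(v[k])),0,None); out.append((ww*yy[s]).sum()/ww.sum())
    print(x,np.round(out,2),'gap',round(out[1]-out[0]-4,2)); 
    if x==-12: print(v[::2].round().astype(int).tolist())
E
```

```text
-14 [-14.63  16.25] gap 26.88
-12 [-14.59  16.16] gap 26.75
[61, 61, 62, 62, 63, 63, 60, 56, 51, 43, 40, 51, 70, 94, 117, 128, 127, 113, 85, 58, 33, 28, 30, 30, 30, 29, 27, 28, 31, 35, 41, 45, 50, 54, 57, 61, 63, 61, 54, 44, 32, 29, 46, 73, 105, 124, 130, 127, 112, 91, 71, 57, 55, 60, 61, 61, 61, 61, 62, 61, 61]
10 [-14.49  16.48] gap 26.96
12 [-13.3   16.65] gap 25.95
14 [-8.39 23.33] gap 27.72
```

```bash
python3 - <<'E'
from h import *
th=-1.784
ex=np.array([np.cos(th),np.sin(th),0]);ey=np.array([-ex[1],ex[0],0]);H=np.array([.5172,.0125,.052])
y=np.arange(-50,50.1,.5)
for f,R0,e in(('t0',(20,45),32),('t3',(20,45),32),('t4',(8,24),15)):
  B=cv2.imread(f'pics/{f}.png').astype(np.float32).min(2) if f!='t4' else np.load('B4.npy').astype(np.float32).min(2)
  for x in np.arange(-14,9,2):
    q=proj('top',H+ex*x/1e3+np.outer(y/1e3,ey)).astype(np.float32)
    v=cv2.remap(B,q[:,0].reshape(1,-1),q[:,1].reshape(1,-1),cv2.INTER_LINEAR)[0]
    out=[]
    for sg in(-1,1):
        k=(sg*y>=R0[0])&(sg*y<=R0[1]); i=np.argmax(v[k]); yy=y[k]; s=np.abs(yy-yy[i])<4; ww=np.clip(v[k][s]-.5*(v[k].max()+np.median(v[k])),0,None); out.append((ww*yy[s]).sum()/ww.sum())
    exp=60+2*.1003*x if f!='t4' else 26
    print(f,x,np.round(out,2),'gap-exp',round(out[1]-out[0]-4-exp,2))
E
```

```text
t0 -14 [-29.74  31.74] gap-exp 0.29
t0 -12 [-30.05  43.97] gap-exp 12.43
t0 -10 [-30.26  32.14] gap-exp 0.41
t0 -8 [-30.66  32.37] gap-exp 0.64
t0 -6 [-30.82  32.59] gap-exp 0.61
t0 -4 [-30.95  43.92] gap-exp 11.67
t0 -2 [-31.09  32.95] gap-exp 0.44
t0 0 [-31.36  33.12] gap-exp 0.48
t0 2 [-31.43  33.34] gap-exp 0.37
t0 4 [-31.69  33.45] gap-exp 0.34
t0 6 [-31.97  33.39] gap-exp 0.16
t0 8 [-32.17  44.  ] gap-exp 10.56
t3 -14 [-29.67  44.11] gap-exp 12.58
t3 -12 [-30.18  44.04] gap-exp 12.63
t3 -10 [-30.39  43.73] gap-exp 12.13
t3 -8 [-30.74  43.77] gap-exp 12.12
t3 -6 [-30.93  43.87] gap-exp 12.0
t3 -4 [-31.    43.83] gap-exp 11.63
t3 -2 [-31.14  43.89] gap-exp 11.43
t3 0 [-31.45  43.86] gap-exp 11.31
t3 2 [-31.55  43.97] gap-exp 11.12
t3 4 [-31.85  43.88] gap-exp 10.92
t3 6 [-32.09  33.36] gap-exp 0.25
t3 8 [-32.27  33.63] gap-exp 0.3
t4 -14 [-14.61  16.34] gap-exp 0.95
t4 -12 [-14.6   16.25] gap-exp 0.84
t4 -10 [-14.45  16.21] gap-exp 0.66
t4 -8 [-14.52  17.17] gap-exp 1.69
t4 -6 [-14.66  22.48] gap-exp 7.14
t4 -4 [-14.63  22.13] gap-exp 6.75
t4 -2 [-14.54  22.04] gap-exp 6.58
t4 0 [-14.54  22.33] gap-exp 6.87
t4 2 [-14.49  20.09] gap-exp 4.58
t4 4 [-14.54  17.21] gap-exp 1.74
t4 6 [-14.42  16.5 ] gap-exp 0.92
t4 8 [-14.44  16.27] gap-exp 0.71
```

Allowing for the bias at the known open gap (+0.4 mm), the gap is about 26.4 mm and well centred. I'll make a tiny trim and then settle.

>>> {"method": "apply_moves", "body": {"series": [[0,0,0,0,0,0],[0,0,0,0,0,0],[0,0,0,0,0,0],[0,0,0,0,0,0],[0,0,0,0,0,0],[0,0,0,0,0,0],[0,0,0,0,0,0],[0,0,0,0,0,0]], "jaw": 0.3975}}

```text
time: 15.9
eef_pos: [0.5346, 0.0909, 0.0456]
tcp_rot: [0.779, 0.628, 0.001, 0.0]
contact_force: [-0.4, 0.0, 4.4]
opening: 0.396
finger_force: 5.0
```

```bash
python3 - <<'E'
from h import *
B=np.mean([snap('top','t5').astype(np.float32) for _ in range(8)],0).astype(np.float32).min(2)
th=-1.784;ex=np.array([np.cos(th),np.sin(th),0]);ey=np.array([-ex[1],ex[0],0]);H=np.array([.5172,.0125,.052]);y=np.arange(-26,26.1,.5)
for x in(-14,-12,-10,6,8,10):
    q=proj('top',H+ex*x/1e3+np.outer(y/1e3,ey)).astype(np.float32)
    v=cv2.remap(B,q[:,0].reshape(1,-1),q[:,1].reshape(1,-1),cv2.INTER_LINEAR)[0]; out=[]
    for sg in(-1,1):
        k=(sg*y>=8)&(sg*y<=24); i=np.argmax(v[k]); yy=y[k]; s=np.abs(yy-yy[i])<4; ww=np.clip(v[k][s]-.5*(v[k].max()+np.median(v[k])),0,None); out.append((ww*yy[s]).sum()/ww.sum())
    print(x,np.round(out,2),round(out[1]-out[0]-4-.4,2))
s=ctrl.get_state();print(s['time'],s['opening'],s['finger_force'],s['contact_force'])
E
```

```text
-14 [-14.37  16.17] 26.14
-12 [-14.34  16.23] 26.17
-10 [-14.3   16.24] 26.14
6 [-14.15  16.52] 26.28
8 [-14.14  16.28] 26.02
10 [-14.1   16.32] 26.01
16.3 0.39957795939270563 4.967752173542976 [ 0.03571658 -0.67547875  5.04343729]
```

The gap is about 26.1 mm, steady at 5 N per blade. Handing in.

```bash
python3 -c "
from plant import ctrl
print(ctrl.sign_off())"
```

```text
the job is handed in; nothing more can be done
None
```

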